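Pack up a wedge jack flush with the height gauge

ROBOT

A 6-joint arm with a two-finger parallel gripper is mounted at the origin on the work surface; the furniture and walls round the work are solid. World frame = base frame: x ahead of the robot, y to its left, z up, the work surface at z = 0. Lengths are in m, angles in degrees, forces in N, time in s.
With the tool pointing down it reaches from about 0.35 to 0.95 m from the base axis. Payload 17.4 kg.
Tool frame: the origin (TCP) lies at the very end of the fingers, on their centre line; the grasp point (between the pads) lies r.hold_point_z behind it (r.hold_point_z is the distance from the TCP to the grasp point, in m); z points along the fingers, y is the line along which they close (so a half turn about z gives the same grasp; the last joint's range is limited). The gripper opens to 93 mm and grips with 3 to 60 N. Pads are 15 mm wide; open, the fingers measure 128 mm over their backs; the gripper's body (75 mm by 188 mm) begins 65 mm behind the grasp point.
Start: joints at [71.345, 6.646, 82.598, -0, 90.757, -2.166], TCP at [0.192, 0.647, 0.193] pointing down, gripper open.
Joint ranges: [-162.19, 162.19], [-47.58, 125.68], [4.15, 143.07], [-65.23, 245.23], [0.69, 171.88], [-170.13, 170.13]. Speed limits (degrees/s): [108.29, 108.29, 127.2, 180, 180, 180].

INTERFACE

Orientations are given as [roll, pitch, yaw] about the fixed x, y, z axes, in that order (R = Rz(yaw) Ry(pitch) Rx(roll)).
In Python, from station import readout, grab_frame, r gives the robot as it stands.
- The arm moves only by the shell command python3 -m creep 'ROWS' [FORCE]. ROWS is JSON, a list of rows, each an object of numbers: "rx", "ry", "rz": the turn, a rotation vector about the tool's x, y, z in rad; "tx", "ty", "tz": the shift along the tool's x, y, z in mm; "fingers": the finger opening in mm, from 0 to 93. In form: [{"rx": .., "ry": .., "rz": .., "tx": .., "ty": .., "tz": .., "fingers": ..}, ...]. A call has 1 to 10 rows; each row is the pose to reach, as a shift and turn from the pose commanded when the call began, along the tool's axes at that moment; what a row does not reach only later rows make up. A row lasts 1/8 s, in which the tool goes at most 62.5 mm and 10.7 degrees, less where a joint would pass 70% of its speed; a pose out of reach is approached as far as the arm can. A call with a gripper value outside its range is refused whole. The fingers move at their own pace and stop on an object; FORCE is the grip in N (left out, the last holds). Time passes only in rows, so rows that repeat a pose let the fingers close. It gives the time, the measured TCP pose, the force, the opening and the grip force at its end, in the units of the state.
- readout.observe(): the state, without advancing time (a new reading comes with each control period).
- grab_frame(name): name is "scene" or "top"; returns a dict with "color" (420x560x3 uint8, blue, green, red), "z_map" (420x560 float32, m along the optical axis (not along the pixel's ray), 0 where there is no reading), "fx", "fy", "cx", "cy" (pixels), "R" (3x3) and "t" (3): a world point X has camera coordinates R X + t. Camera axes: x right, y down, z forward; pixel columns grow to the right and rows downward; lengths in m; the calibration is good to about 2 mm. A picture is of the moment at which its call begins.
- r.sign_off(): hands the job in; it is judged then, once.
The state is a dict: "time": time; "q": joint angles; "qvel": joint speeds; "joint_torque": joint torques, N m; "tool_pos": TCP position; "orientation": TCP orientation; "ft_force": force on the tool from outside, world axes, zero at the start; "ft_torque": the same for the moment, N m; "opening": opening from 0.0 (shut) to 1.0 (fully open); "gripper_force": force on a finger pad.
Only numpy, scipy, OpenCV 4.12 (cv2) and the standard library are available. Lean on these libraries where they do the work, as an engineer would, in place of code of your own. Each camera call takes 0.05 s, during which the arm holds its last target. There are 200 camera calls.

TASK

Make up the support for the end of a panel to the height the gauge is set at: lay one or two of the packing boards lengthwise and squarely on the wedge jack's lift table, as many as the height calls for, and push the wedge in until the upper face of the topmost board is flush with the upper face of the gauge's jaw. Leave the boards you do not need on the bench, leave the gauge's setting as it is, and do not disturb the roll of tape and the small gourd.

Things in the scene. Friction and masses are not known exactly. Their poses are not given: they have to be found in the camera images.
- table_top (a point): Centre of the upper face of the wedge jack's wooden lift table, 112 mm long (x axis) by 46 wide (y), level. x points the way the wedge is pushed in. Face 46 mm above the bench with the wedge out; rises straight up 1 mm per 4 mm of push, to 62 mm at most; stays where left. Base fixed to the bench, 185 x 84 mm, 10 high; side cheeks 36 mm high, 72 mm over their outsides.
- wedge_head (a point): Centre of the wooden wedge's head, an upright block 16 mm along x (axes as table_top), 50 wide, 8 to 44 mm above the bench. It is 156 mm from the table's centre, on the robot's side, with the wedge out, 92 mm with it in; a bar 30 mm wide, top 27 mm above the bench, joins it to the wedge. Push its outer face level along x (about 6 N); pushing its inner face draws it out.
- wedge (a joint): How far the wedge is pushed in, m: 0 fully out, 0.064 fully in; at the start 0 to 0.004. The table's rise is a quarter of it. The wedge stays where it is left.
- jaw_top (a point): Upper face of the height gauge's flat steel jaw (blade 20 mm wide, 5 thick) at the middle of its free edge, locked at 64 to 88 mm above the bench. It points at the table's far end and stops 16 to 24 mm beyond it, clear of boards laid centrally. The gauge's column, 166 mm high, stands 72 mm behind this point; the gauge is fixed.
- board_a_center (a point): Centre (half-way up) of a packing board: plain light wood, 120 mm long (its x axis), 50 mm wide (its y axis), 14 mm thick, 50 to 100 g, loose, lying flat on the bench to the left of the jack. At least 25 mm clear beside its long edges.
- board_b_center (a point): centre of a second packing board, the same as board_a.
- board_c_center (a point): centre of a third packing board, the same as board_a.
- tape: bystander: roll of masking tape lying flat, 98 mm across, 25 mm high; origin at the centre of its underside.
- small_gourd: bystander: small round gourd, about 57 x 47 x 46 mm, beyond the boards; origin at its underside.

How it is judged (in metres and radians):
At the end, for the whole second after the job is handed in: The upper face of the topmost board on the lift table is within 2 mm of the height of the jaw's upper face; every board on the table lies flat, its centre within 15 mm along and 12 mm across of the table's centre and its length within 0.2 rad of the table's; unused boards lie flat on the bench ((((x of board_a_center in the frame of table_top between -0.015 and 0.015 m and y of board_a_center in the frame of table_top between -0.012 and 0.012 m and angle between the x axis of board_a_center and the x axis of table_top, either way round below 0.2 rad and angle between board_a_center's own z axis and vertical below 0.04 rad and z of board_a_center in the frame of jaw_top between -0.009 and -0.005 m) and ((x of board_b_center in the frame of table_top between -0.015 and 0.015 m and y of board_b_center in the frame of table_top between -0.012 and 0.012 m and angle between the x axis of board_b_center and the x axis of table_top, either way round below 0.2 rad and angle between board_b_center's own z axis and vertical below 0.04 rad and z of board_b_center in the frame of table_top between 0.0045 and 0.0095 m) or (height (world z) of board_b_center between 0.002 and 0.012 m and angle between board_b_center's own z axis and vertical below 0.04 rad)) and ((x of board_c_center in the frame of table_top between -0.015 and 0.015 m and y of board_c_center in the frame of table_top between -0.012 and 0.012 m and angle between the x axis of board_c_center and the x axis of table_top, either way round below 0.2 rad and angle between board_c_center's own z axis and vertical below 0.04 rad and z of board_c_center in the frame of table_top between 0.0045 and 0.0095 m) or (height (world z) of board_c_center between 0.002 and 0.012 m and angle between board_c_center's own z axis and vertical below 0.04 rad))) or ((x of board_b_center in the frame of table_top between -0.015 and 0.015 m and y of board_b_center in the frame of table_top between -0.012 and 0.012 m and angle between the x axis of board_b_center and the x axis of table_top, either way round below 0.2 rad and angle between board_b_center's own z axis and vertical below 0.04 rad and z of board_b_center in the frame of jaw_top between -0.009 and -0.005 m) and ((x of board_a_center in the frame of table_top between -0.015 and 0.015 m and y of board_a_center in the frame of table_top between -0.012 and 0.012 m and angle between the x axis of board_a_center and the x axis of table_top, either way round below 0.2 rad and angle between board_a_center's own z axis and vertical below 0.04 rad and z of board_a_center in the frame of table_top between 0.0045 and 0.0095 m) or (height (world z) of board_a_center between 0.002 and 0.012 m and angle between board_a_center's own z axis and vertical below 0.04 rad)) and ((x of board_c_center in the frame of table_top between -0.015 and 0.015 m and y of board_c_center in the frame of table_top between -0.012 and 0.012 m and angle between the x axis of board_c_center and the x axis of table_top, either way round below 0.2 rad and angle between board_c_center's own z axis and vertical below 0.04 rad and z of board_c_center in the frame of table_top between 0.0045 and 0.0095 m) or (height (world z) of board_c_center between 0.002 and 0.012 m and angle between board_c_center's own z axis and vertical below 0.04 rad))) or ((x of board_c_center in the frame of table_top between -0.015 and 0.015 m and y of board_c_center in the frame of table_top between -0.012 and 0.012 m and angle between the x axis of board_c_center and the x axis of table_top, either way round below 0.2 rad and angle between board_c_center's own z axis and vertical below 0.04 rad and z of board_c_center in the frame of jaw_top between -0.009 and -0.005 m) and ((x of board_a_center in the frame of table_top between -0.015 and 0.015 m and y of board_a_center in the frame of table_top between -0.012 and 0.012 m and angle between the x axis of board_a_center and the x axis of table_top, either way round below 0.2 rad and angle between board_a_center's own z axis and vertical below 0.04 rad and z of board_a_center in the frame of table_top between 0.0045 and 0.0095 m) or (height (world z) of board_a_center between 0.002 and 0.012 m and angle between board_a_center's own z axis and vertical below 0.04 rad)) and ((x of board_b_center in the frame of table_top between -0.015 and 0.015 m and y of board_b_center in the frame of table_top between -0.012 and 0.012 m and angle between the x axis of board_b_center and the x axis of table_top, either way round below 0.2 rad and angle between board_b_center's own z axis and vertical below 0.04 rad and z of board_b_center in the frame of table_top between 0.0045 and 0.0095 m) or (height (world z) of board_b_center between 0.002 and 0.012 m and angle between board_b_center's own z axis and vertical below 0.04 rad))))); the robot touches nothing.
It fails at once if the tape or the gourd is moved by more than 30 mm (distance of any of tape, small_gourd from where it was at the start of the episode above 0.03 m).
It fails at once if the gauge's jaw is moved by more than 3 mm (distance of jaw_top from where it was at the start of the episode above 0.003 m).
It also fails if it takes over 69 s, if anything falls off the work surface, if the arm or the gripper's body presses on something with over 40 N, if the wrist force passes 120 N, or if a joint passes its speed limit or range.

## Working session

There is one attempt and no reset: what is moved stays moved. The work goes in short steps, Python scripts to look and compute and a shell command to move; the robot and the scene stay as the last step left them, time stands still between calls to the robot, and variables do not carry over. Pictures are saved under pics/ and viewed, at most 10 in all, crops included, and the job is handed in when it is done.

```bash
mkdir -p pics; ls; cat > h.py <<'E'
import numpy as np,cv2
from station import readout,grab_frame,r
def cloud(f):
    z=f["z_map"];v,u=np.mgrid[:z.shape[0],:z.shape[1]]
    P=np.stack([(u-f["cx"])/f["fx"]*z,(v-f["cy"])/f["fy"]*z,z],-1)
    W=(P-np.array(f["t"]))@np.array(f["R"]); W[z==0]=np.nan
    return W
E
python3 - <<'E'
from h import *
for n in("top","scene"):
    f=grab_frame(n);cv2.imwrite(f"pics/{n}0.png",f["color"]);np.savez(f"{n}0.npz",W=cloud(f),c=f["color"])
    print(n,f["fx"],np.array(f["R"]).round(3).tolist(),np.array(f["t"]).round(3))
print(readout.observe(),r.hold_point_z)
E
```

```text
pics
top 450.87036437640324 [[0.003, -1.0, -0.011], [-0.99, -0.002, -0.14], [0.14, 0.012, -0.99]] [0.051 0.567 0.82 ]
scene 388.55574230113274 [[-0.976, -0.218, 0.014], [-0.187, 0.802, -0.567], [0.113, -0.555, -0.824]] [0.558 0.108 0.938]
{'time': 0.1, 'q': array([ 7.13462020e+01,  6.66988206e+00,  8.26318872e+01, -1.60913441e-04,
        9.07548115e+01, -2.16419026e+00]), 'qvel': array([ 0.03631906, -0.04744536, -0.16622166,  0.06579978,  0.1467598 ,
        0.01140749]), 'joint_torque': array([ 3.24565321e-03, -7.22882080e+01, -6.23867369e+01,  7.81424646e-02,
        2.28211249e-02, -1.05857278e-04]), 'tool_pos': array([0.19151967, 0.64704871, 0.19249693]), 'orientation': array([-1.79943453e+02, -1.97588933e-03,  1.63510389e+02]), 'ft_force': array([-0.42254266, -0.1943644 , -0.28520635]), 'ft_torque': array([ 0.01356854,  0.00457724, -0.04466337]), 'gripper_force': 0.0, 'opening': 1.00232263964841} 0.0188
```

View pics/top0.png

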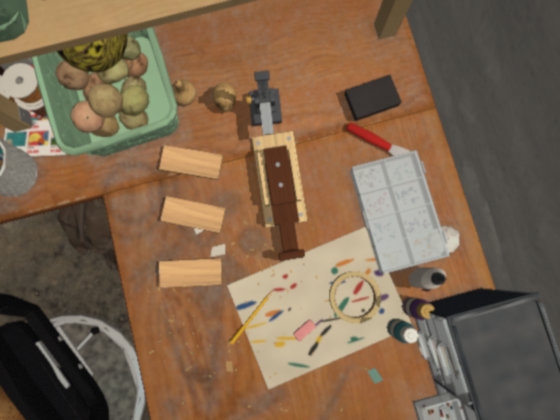

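View pics/scene0.png

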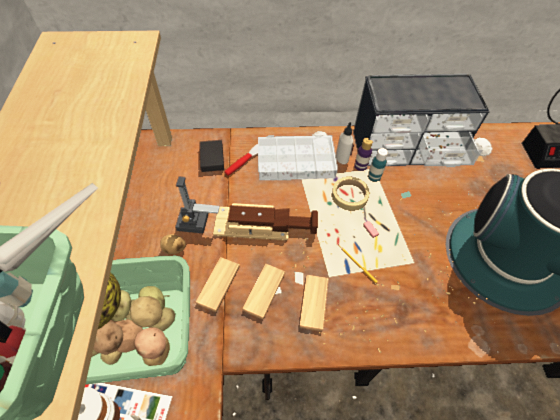

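The top view shows three boards at about (191,163), (193,214) and (190,273). The jack's table is near (279,180), the wedge head at (291,254), the jaw at (266,118) and the gourd at (224,97). A shelf overhangs the far edge.

```bash
python3 - <<'E'
from h import *
d=np.load("top0.npz");W=d["W"];c=d["c"]
def rect(name,box,z0,z1):
    u0,v0,u1,v1=box;w=W[v0:v1,u0:u1].reshape(-1,3);w=w[(w[:,2]>z0)&(w[:,2]<z1)]
    (cx,cy),(a,b),an=cv2.minAreaRect((w[:,:2]*1000).astype(np.float32))
    if b>a:a,b,an=b,a,an+90
    print(name,len(w),"c",round(cx,1),round(cy,1),"size",round(a,1),round(b,1),"ang",round(an,1),"z",w[:,2].mean().round(4),"mean",w[:,:2].mean(0).round(4))
rect("A",(150,138,235,188),.008,.02)
rect("B",(150,190,235,240),.008,.02)
rect("C",(150,250,235,295),.008,.02)
rect("table",(245,125,310,240),.0435,.056)
rect("head",(270,240,310,265),.036,.056)
rect("bar",(270,200,310,250),.022,.032)
rect("jawregion",(258,100,275,140),.058,.095)
rect("col",(245,60,290,135),.1,.2)
rect("base",(245,125,312,235),.006,.014)
rect("gourd",(205,75,240,115),.015,.08)
rect("tape",(325,265,380,325),.015,.04)
for v in range(100,136,2): print(v,(W[v,262:272:3]*1000).round(0).tolist())
for p in [(300,30),(100,60),(390,15),(20,60),(150,40)]: print(p,W[p[1],p[0]].round(3))
s=np.load("scene0.npz")["W"]; print("bench",np.nanmedian(W[330:400,150:220,2]),np.nanmedian(s[300:340,260:290,2]))
m=(s[:,:,2]>.06)&(s[:,:,2]<.095)&(s[:,:,1]<.2)&(s[:,:,1]>-.15)&(s[:,:,0]>.4)&(s[:,:,0]<.9)
v,u=np.nonzero(m);print("scene jaw",len(v),u.min(),u.max(),v.min(),v.max()); w=s[m];print(w.min(0),w.max(0),np.median(w,0),np.histogram(w[:,2],14,(.06,.095)))
b=cv2.resize(c[50:275,150:330],None,fx=3,fy=2.66,interpolation=cv2.INTER_CUBIC);cv2.imwrite("pics/crop.png",b)
E
```

```text
A 1502 c 660.2 240.4 size 153.9 58.6 ang 76.0 z 0.0142 mean [0.656  0.2257]
B 1542 c 551.0 218.8 size 120.4 49.8 ang 78.8 z 0.0144 mean [0.5507 0.218 ]
C 1622 c 437.5 220.1 size 120.0 49.9 ang 93.0 z 0.0143 mean [0.4373 0.2199]
table 1457 c 606.1 45.7 size 148.0 48.4 ang 8.6 z 0.0467 mean [0.6171 0.0477]
head 222 c 471.8 25.0 size 49.6 15.9 ang 98.9 z 0.0437 mean [0.4717 0.0251]
bar 434 c 527.5 33.5 size 94.4 54.6 ang 5.7 z 0.0267 mean [0.5079 0.0304]
jawregion 388 c 728.7 73.2 size 64.1 31.0 ang 0.0 z 0.0708 mean [0.7315 0.0729]
col 283 c 770.5 77.5 size 25.5 16.6 ang 93.4 z 0.1473 mean [0.7679 0.0773]
base 1253 c 631.8 54.1 size 207.5 110.2 ang 2.8 z 0.0103 mean [0.6406 0.0534]
gourd 548 c 786.0 158.4 size 55.0 47.1 ang 19.9 z 0.0375 mean [0.783  0.1581]
tape 861 c 400.1 -94.6 size 108.3 93.9 ang 177.6 z 0.0243 mean [ 0.3932 -0.0955]
100 [[761.0, 80.0, 74.0], [759.0, 75.0, 79.0], [760.0, 69.0, 75.0], [760.0, 63.0, 75.0]]
102 [[758.0, 81.0, 72.0], [758.0, 75.0, 72.0], [758.0, 69.0, 70.0], [759.0, 64.0, 69.0]]
104 [[753.0, 80.0, 72.0], [754.0, 75.0, 72.0], [754.0, 69.0, 72.0], [759.0
[... 1210 characters left out ...]
 72.0], [700.0, 69.0, 69.0], [699.0, 63.0, 71.0]]
134 [[717.0, 83.0, -2.0], [717.0, 77.0, -2.0], [714.0, 71.0, 10.0], [712.0, 65.0, 14.0]]
(300, 30) [0.942 0.005 0.002]
(100, 60) [0.788 0.346 0.184]
(390, 15) [ 0.923 -0.162  0.091]
(20, 60) [0.864 0.577 0.028]
(150, 40) [0.856 0.283 0.123]
bench 3.2872073545380594e-05 -0.0003766167605399105
scene jaw 401 180 218 198 220
[0.69606426 0.05662937 0.06029213] [0.78219334 0.11381616 0.09403858] [0.75525615 0.07952978 0.07076702] (array([ 11,  19,  27,  91, 131,  59,  27,   7,   2,   9,   3,   5,   5,
         5]), array([0.06  , 0.0625, 0.065 , 0.0675, 0.07  , 0.0725, 0.075 , 0.0775,
       0.08  , 0.0825, 0.085 , 0.0875, 0.09  , 0.0925, 0.095 ]))
```

```bash
cat >> h.py <<'E'
from scipy.spatial.transform import Rotation as Ro
def go(p0,yaw0,p,yaw):
    "shift (mm) and turn (rad) in tool axes, from nominal down pose"
    R0=Ro.from_euler('xyz',[180,0,yaw0],degrees=True);R1=Ro.from_euler('xyz',[180,0,yaw],degrees=True)
    return (R0.inv().apply(np.array(p)-p0)*1000).round(1),(R0.inv()*R1).as_rotvec().round(3)
def rect(W,box,z0,z1,name=""):
    u0,v0,u1,v1=box;Z=W[v0:v1,u0:u1]
    m=((Z[...,2]>z0)&(Z[...,2]<z1)).astype(np.uint8);m=cv2.morphologyEx(m,cv2.MORPH_OPEN,np.ones((5,5)))
    n,l,s,_=cv2.connectedComponentsWithStats(m);w=Z[l==1+s[1:,4].argmax()]
    (cx,cy),(a,b),an=cv2.minAreaRect((w[:,:2]*1000).astype(np.float32))
    if b>a:a,b,an=b,a,an+90
    print(name,len(w),"c",round(cx,1),round(cy,1),"size",round(a,1),round(b,1),"ang",round(an,1),"z",np.median(w[:,2]).round(4))
E
python3 - <<'E'
from h import *
d=np.load("top0.npz");W=d["W"]
rect(W,(150,138,235,188),.008,.02,"A")
rect(W,(245,135,310,225),.042,.056,"table")
rect(W,(258,105,275,140),.062,.08,"jaw")
o=readout.observe()
print(go(o["tool_pos"],163.5,[.4375,.220,.10],93))
a=np.radians(8.9);x=np.array([np.cos(a),np.sin(a)]);print("table from head",np.array([471.8,25])+x*154)
E
```

```text
A 1462 c 656.5 225.8 size 120.9 50.7 ang 80.7 z 0.0143
table 1358 c 623.7 48.7 size 112.2 45.8 ang 9.0 z 0.0468
jaw 304 c 724.9 72.5 size 56.2 19.9 ang 6.2 z 0.0706
(array([-357.1, -339.6,   92.5]), array([ 0.  , -0.  ,  1.23]))
table from head [623.94581933  48.82539949]
```

View pics/crop.png

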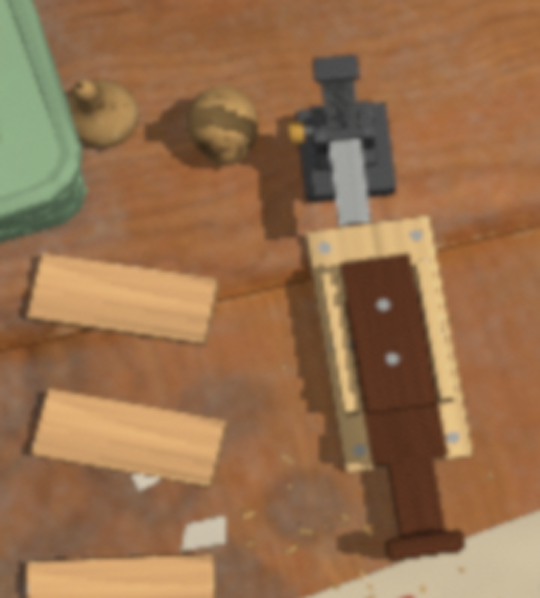

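The crop shows the dark table at about (390,330), its two screw heads, and the jaw clear of its far end. The jaw reads 70.7 mm, so the job takes one board with a rise of about 10.5 mm. I'll use the nearest board, the one at (437,220).

```bash
python3 -m creep '[{"tx":-60,"ty":-57,"tz":15,"rz":0.15,"fingers":72},{"tx":-120,"ty":-113,"tz":31,"rz":0.3,"fingers":72},{"tx":-180,"ty":-170,"tz":46,"rz":0.48,"fingers":72},{"tx":-240,"ty":-226,"tz":62,"rz":0.65,"fingers":72},{"tx":-300,"ty":-283,"tz":77,"rz":0.83,"fingers":72},{"tx":-357,"ty":-340,"tz":92,"rz":1.0,"fingers":72},{"tx":-357,"ty":-340,"tz":92,"rz":1.15,"fingers":72},{"tx":-357,"ty":-340,"tz":92,"rz":1.23,"fingers":72},{"tx":-357,"ty":-340,"tz":92,"rz":1.23,"fingers":72},{"tx":-357,"ty":-340,"tz":92,"rz":1.23,"fingers":72}]'
```

```text
$[0]: bad value
```

```bash
python3 -m creep '[{"rx":0,"ry":0,"rz":0.15,"tx":-60,"ty":-57,"tz":15,"fingers":72},{"rx":0,"ry":0,"rz":0.3,"tx":-120,"ty":-113,"tz":31,"fingers":72},{"rx":0,"ry":0,"rz":0.48,"tx":-180,"ty":-170,"tz":46,"fingers":72},{"rx":0,"ry":0,"rz":0.65,"tx":-240,"ty":-226,"tz":62,"fingers":72},{"rx":0,"ry":0,"rz":0.83,"tx":-300,"ty":-283,"tz":77,"fingers":72},{"rx":0,"ry":0,"rz":1.0,"tx":-357,"ty":-340,"tz":92,"fingers":72},{"rx":0,"ry":0,"rz":1.15,"tx":-357,"ty":-340,"tz":92,"fingers":72},{"rx":0,"ry":0,"rz":1.23,"tx":-357,"ty":-340,"tz":92,"fingers":72},{"rx":0,"ry":0,"rz":1.23,"tx":-357,"ty":-340,"tz":92,"fingers":72},{"rx":0,"ry":0,"rz":1.23,"tx":-357,"ty":-340,"tz":92,"fingers":72}]'
```

```text
time: 1.35
tool_pos: [0.4373, 0.22, 0.1011]
orientation: [-180.0, -0.0, 93.0]
ft_force: [-0.8, 0.1, 0.0]
opening: 0.773
gripper_force: 0.0
```

```bash
python3 -m creep '[{"rx":0,"ry":0,"rz":0,"tx":0,"ty":0,"tz":40,"fingers":72},{"rx":0,"ry":0,"rz":0,"tx":0,"ty":0,"tz":75,"fingers":72},{"rx":0,"ry":0,"rz":0,"tx":0,"ty":0,"tz":92,"fingers":72},{"rx":0,"ry":0,"rz":0,"tx":0,"ty":0,"tz":98,"fingers":72},{"rx":0,"ry":0,"rz":0,"tx":0,"ty":0,"tz":98,"fingers":72},{"rx":0,"ry":0,"rz":0,"tx":0,"ty":0,"tz":98,"fingers":40},{"rx":0,"ry":0,"rz":0,"tx":0,"ty":0,"tz":98,"fingers":40},{"rx":0,"ry":0,"rz":0,"tx":0,"ty":0,"tz":98,"fingers":40},{"rx":0,"ry":0,"rz":0,"tx":0,"ty":0,"tz":98,"fingers":40},{"rx":0,"ry":0,"rz":0,"tx":0,"ty":0,"tz":98,"fingers":40}]' 25
```

```text
time: 2.6
tool_pos: [0.4374, 0.2199, 0.0032]
orientation: [180.0, 0.0, 93.0]
ft_force: [-0.4, -0.3, 0.0]
opening: 0.428
gripper_force: 0.0
```

```bash
python3 - <<'E'
from h import *
o=readout.observe();print(o["tool_pos"],o["orientation"],o["opening"],o["gripper_force"])
print(go(o["tool_pos"],93,[.6238,.0487,.13],9))
E
```

```text
[0.4374305  0.21986015 0.00318289] [1.79999588e+02 3.09925660e-04 9.30315891e+01] 0.42806817586286194 0.0
(array([-180.7,  177.2, -126.8]), array([-0.   , -0.   ,  1.466]))
```

The fingers closed to 40 mm with no force, so they missed the board or pinched past it. I'll look.

```bash
python3 - <<'E'
from h import *
f=grab_frame("scene");g=grab_frame("top")
cv2.imwrite("pics/s1.png",np.hstack([cv2.resize(f["color"][180:390,200:480],None,fx=1.43,fy=1.9),cv2.resize(g["color"][190:350,120:320],(400,399))]))
E
```

```text
(no output)
```

View pics/s1.png

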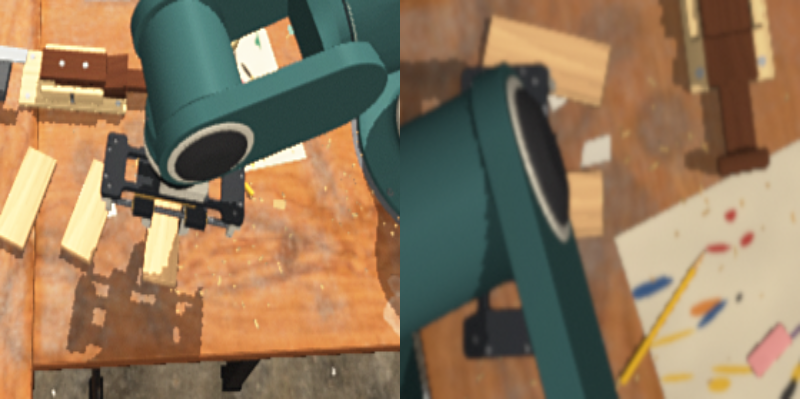

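The scene view shows the fingers on either side of the board, which is still in place. I'll close further and watch the opening.

```bash
python3 -m creep '[{"rx":0,"ry":0,"rz":0,"tx":0,"ty":0,"tz":0,"fingers":25},{"rx":0,"ry":0,"rz":0,"tx":0,"ty":0,"tz":0,"fingers":25},{"rx":0,"ry":0,"rz":0,"tx":0,"ty":0,"tz":0,"fingers":25},{"rx":0,"ry":0,"rz":0,"tx":0,"ty":0,"tz":0,"fingers":25}]' 25
```

```text
time: 3.2
tool_pos: [0.4374, 0.2199, 0.0031]
orientation: [-180.0, 0.0, 93.0]
ft_force: [0.4, -0.1, -0.2]
opening: 0.268
gripper_force: 0.0
```

```bash
python3 - <<'E'
from h import *
f=grab_frame("scene");cv2.imwrite("pics/s2.png",cv2.resize(f["color"][270:350,260:380],None,fx=6,fy=6,interpolation=cv2.INTER_CUBIC))
W=cloud(f)
for v in (305,312,318,325,330):print(v,(W[v,295:335:4]*1000).round(0).astype(int).tolist() if np.isfinite(W[v,295:335:4]).all() else 0)
E
```

```text
305 [[476, 234, -2], [467, 233, 1], [458, 235, 12], [450, 234, 14], [441, 232, 14], [433, 230, 13], [424, 228, 15], [416, 226, 14], [406, 218, 0], [398, 216, -2]]
312 [[473, 250, -1], [464, 249, 1], [456, 252, 14], [447, 250, 14], [439, 248, 16], [430, 245, 13], [422, 243, 13], [413, 242, 15], [404, 234, 0], [395, 232, -2]]
318 [[470, 264, 1], [462, 262, 2], [453, 265, 15], [445, 263, 15], [436, 261, 14], [428, 259, 13], [420, 257, 15], [411, 255, 13], [402, 247, -1], [394, 246, 0]]
325 [[467, 278, -1], [459, 279, 8], [450, 279, 12], [442, 278, 15], [434, 276, 15], [426, 275, 18], [417, 272, 14], [408, 266, 2], [400, 263, 1], [392, 262, 2]]
330 [[465, 289, 0], [457, 287, -1], [448, 285, -2], [440, 284, 1], [432, 282, 1], [423, 281, 3], [415, 278, 2], [407, 276, 2], [398, 274, 0], [390, 271, -2]]
```

View pics/s2.png

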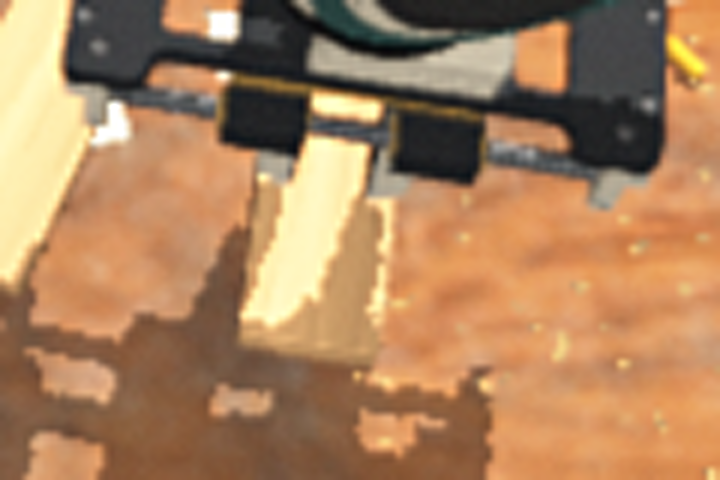

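The picture shows the grey fingers at crop (270,165) and (390,180), closer together than the board's width, so they may be above it. I'll measure their height from the depth map.

```bash
python3 - <<'E'
from h import *
f=grab_frame("scene");W=cloud(f)
for v in range(286,304,1):print(v,[(u,*(W[v,u]*1000).round(0)) for u in (303,305,307,313,323,325,327)])
E
```

```text
286 [(303, np.float64(465.0), np.float64(247.0), np.float64(136.0)), (305, np.float64(462.0), np.float64(246.0), np.float64(136.0)), (307, np.float64(458.0), np.float64(245.0), np.float64(135.0)), (313, np.float64(444.0), np.float64(186.0), np.float64(12.0)), (323, np.float64(428.0), np.float64(242.0), np.float64(143.0)), (325, np.float64(425.0), np.float64(240.0), np.float64(142.0)), (327, np.float64(421.0), np.float64(240.0), np.float64(144.0))]
287 [(303, np.float64(465.0), np.float64(249.0), np.float64(136.0)), (305, np.float64(461.0), np.float64(248.0), np.float64(137.0)), (307, np.float64(457.0), np.float64(247.0), np.float64(135.0)), (313, np.float64(444.0), np.float64(190.0), np.float64(15.0)), (323, np.float64(425.0), np.float64(215.0), np.float64(81.0)), (325, np.float64(424.0), np.float64(240.0), np.float64(137.0)), (327, np.float64(420.0), np.float64(241.0), np.float64(141.0))]
288 [(303, np.float64(465.0), np.float64(251.0), np.float64(137.0)), (305, np.float64(461.0), np.float64(251.0), np.float64(137.0)), (307, np.float64(457.0), np.float64(249.0), np.float64(135.0)), 
[... 6290 characters left out ...]
)), (313, np.float64(438.0), np.float64(224.0), np.float64(13.0)), (323, np.float64(418.0), np.float64(228.0), np.float64(34.0)), (325, np.float64(414.0), np.float64(228.0), np.float64(37.0)), (327, np.float64(407.0), np.float64(212.0), np.float64(0.0))]
303 [(303, np.float64(459.0), np.float64(232.0), np.float64(15.0)), (305, np.float64(455.0), np.float64(231.0), np.float64(15.0)), (307, np.float64(451.0), np.float64(229.0), np.float64(12.0)), (313, np.float64(438.0), np.float64(227.0), np.float64(15.0)), (323, np.float64(417.0), np.float64(222.0), np.float64(15.0)), (325, np.float64(412.0), np.float64(220.0), np.float64(12.0)), (327, np.float64(407.0), np.float64(214.0), np.float64(-0.0))]
```

The depth map puts the real fingertips about 30 mm up while the TCP reads 3 mm, so the height readout is off by roughly 27 mm. x and y agree with the camera. I'll open and go down in guarded steps.

```bash
python3 -m creep '[{"rx":0,"ry":0,"rz":0,"tx":0,"ty":0,"tz":0,"fingers":72},{"rx":0,"ry":0,"rz":0,"tx":0,"ty":0,"tz":0,"fingers":72},{"rx":0,"ry":0,"rz":0,"tx":0,"ty":0,"tz":0,"fingers":72},{"rx":0,"ry":0,"rz":0,"tx":0,"ty":0,"tz":0,"fingers":72},{"rx":0,"ry":0,"rz":0,"tx":0,"ty":0,"tz":5,"fingers":72},{"rx":0,"ry":0,"rz":0,"tx":0,"ty":0,"tz":10,"fingers":72},{"rx":0,"ry":0,"rz":0,"tx":0,"ty":0,"tz":15,"fingers":72},{"rx":0,"ry":0,"rz":0,"tx":0,"ty":0,"tz":15,"fingers":72}]'
python3 - <<'E'
from h import *
f=grab_frame("scene");W=cloud(f)
m=(W[...,1]>.212)&(W[...,1]<.236)&(W[...,2]>.005)&(W[...,2]<.07)&((abs(W[...,0]-.4374)>.031)&(abs(W[...,0]-.4374)<.065))
w=W[m];print(len(w),np.sort(w[:,2])[:20].round(3));
for s in(1,-1):
  q=w[(w[:,0]-.4374)*s>0];print(np.sort(q[:,2])[:8].round(3),q[:,0].min().round(4),q[:,0].max().round(4))
E
```

```text
time: 4.3
tool_pos: [0.4371, 0.2198, -0.0124]
orientation: [-180.0, 0.0, 93.0]
ft_force: [-0.2, -0.4, 0.2]
opening: 0.776
gripper_force: 0.0
80 [0.012 0.013 0.013 0.014 0.015 0.016 0.016 0.017 0.018 0.018 0.02  0.02
 0.02  0.02  0.021 0.021 0.021 0.022 0.022 0.023]
[0.013 0.014 0.017 0.018 0.018 0.02  0.021 0.022] 0.4728 0.4872
[0.012 0.013 0.015 0.016 0.016 0.02  0.02  0.02 ] 0.3862 0.4015
```

The tips are now at about 13 mm, with the TCP reading -12.4 mm and no contact. I'll go down 10 mm more and close.

```bash
python3 -m creep '[{"rx":0,"ry":0,"rz":0,"tx":0,"ty":0,"tz":3,"fingers":72},{"rx":0,"ry":0,"rz":0,"tx":0,"ty":0,"tz":6,"fingers":72},{"rx":0,"ry":0,"rz":0,"tx":0,"ty":0,"tz":8,"fingers":72},{"rx":0,"ry":0,"rz":0,"tx":0,"ty":0,"tz":10,"fingers":72},{"rx":0,"ry":0,"rz":0,"tx":0,"ty":0,"tz":10,"fingers":40},{"rx":0,"ry":0,"rz":0,"tx":0,"ty":0,"tz":10,"fingers":40},{"rx":0,"ry":0,"rz":0,"tx":0,"ty":0,"tz":10,"fingers":40},{"rx":0,"ry":0,"rz":0,"tx":0,"ty":0,"tz":10,"fingers":40}]' 25
```

```text
time: 5.35
tool_pos: [0.4375, 0.2199, -0.0218]
orientation: [180.0, -0.0, 93.0]
ft_force: [-0.3, 0.5, 0.4]
opening: 0.532
gripper_force: 25.0
```

Gripped at 49.5 mm with 25 N. Next I'll lift and carry it over to above the table.

```bash
python3 -m creep '[{"rx":0,"ry":0,"rz":0,"tx":0,"ty":0,"tz":-25,"fingers":40},{"rx":0,"ry":0,"rz":0,"tx":0,"ty":0,"tz":-60,"fingers":40},{"rx":0,"ry":0,"rz":0,"tx":0,"ty":0,"tz":-100,"fingers":40},{"rx":0,"ry":0,"rz":0,"tx":0,"ty":0,"tz":-110,"fingers":40},{"rx":0,"ry":0,"rz":0,"tx":0,"ty":0,"tz":-110,"fingers":40}]'
python3 - <<'E'
from h import *
f=grab_frame("top")
cv2.imwrite("pics/t3.png",f["color"])
o=readout.observe();print(o["tool_pos"],o["orientation"],o["opening"])
print(go(o["tool_pos"],93,[.6238,.0487,o["tool_pos"][2]],9))
E
```

```text
time: 5.98
tool_pos: [0.4375, 0.2199, 0.0881]
orientation: [180.0, -0.0, 93.0]
ft_force: [-0.9, 0.4, -1.8]
opening: 0.533
gripper_force: 25.0
[0.4370866  0.21972583 0.0871507 ] [-1.79949641e+02  1.92202562e-02  9.30340364e+01] 0.5337093369839107
(array([-180.6,  177.5,    0. ]), array([-0.   , -0.   ,  1.466]))
```

```bash
python3 -m creep '[{"rx":0,"ry":0,"rz":0.17,"tx":-20,"ty":20,"tz":0,"fingers":40},{"rx":0,"ry":0,"rz":0.34,"tx":-40,"ty":40,"tz":0,"fingers":40},{"rx":0,"ry":0,"rz":0.51,"tx":-60,"ty":60,"tz":0,"fingers":40},{"rx":0,"ry":0,"rz":0.68,"tx":-80,"ty":80,"tz":0,"fingers":40},{"rx":0,"ry":0,"rz":0.85,"tx":-100,"ty":99,"tz":0,"fingers":40},{"rx":0,"ry":0,"rz":1.02,"tx":-121,"ty":119,"tz":0,"fingers":40},{"rx":0,"ry":0,"rz":1.19,"tx":-141,"ty":139,"tz":0,"fingers":40},{"rx":0,"ry":0,"rz":1.36,"tx":-165,"ty":162,"tz":0,"fingers":40},{"rx":0,"ry":0,"rz":1.466,"tx":-181,"ty":177,"tz":0,"fingers":40},{"rx":0,"ry":0,"rz":1.466,"tx":-181,"ty":177,"tz":0,"fingers":40}]'
python3 - <<'E'
from h import *
f=grab_frame("scene")
cv2.imwrite("pics/s4.png",cv2.resize(f["color"][130:330,140:400],(780,600)))
W=cloud(f);o=readout.observe();print(o["tool_pos"],o["orientation"],o["opening"])
E
```

```text
time: 7.28
tool_pos: [0.6235, 0.0476, 0.0859]
orientation: [-180.0, 0.2, 9.0]
ft_force: [-0.6, 0.4, -0.3]
opening: 0.534
gripper_force: 25.0
[0.62309244 0.04833382 0.08628169] [-1.79973994e+02  1.49083735e-01  9.10243572e+00] 0.5391535503423005
```

View pics/s4.png

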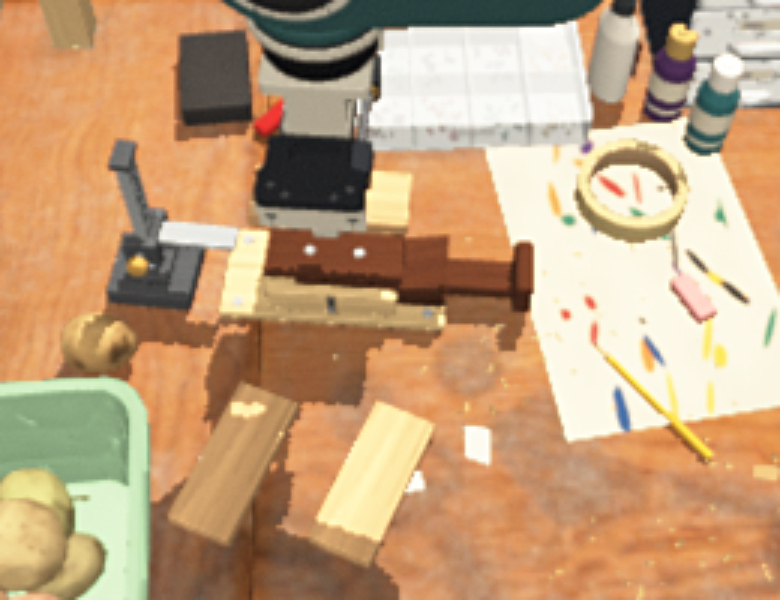

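The board is held over the table, its near end showing at about (390,195) in the crop. Now I'll check its height and line before lowering.

```bash
python3 - <<'E'
from h import *
for n in("scene","top"):
    W=cloud(grab_frame(n));a=np.radians(9);d=W[...,:2]-[.6238,.0487];X=d[...,0]*np.cos(a)+d[...,1]*np.sin(a);Y=-d[...,0]*np.sin(a)+d[...,1]*np.cos(a)
    m=(W[...,2]>.095)&(W[...,2]<.135)&(abs(Y)<.045)
    for s in(1,-1):
        k=m&(X*s>.04)&(X*s<.075)
        if k.sum()>5:print(n,s,k.sum(),"X",X[k].min().round(4),X[k].max().round(4),"Y",np.percentile(Y[k],[1,99]).round(4),"z",np.percentile(W[k][:,2],[50,90]).round(4))
print(readout.observe()["tool_pos"])
E
```

```text
scene 1 36 X 0.0489 0.0596 Y [-0.0253  0.0258] z [0.1207 0.1232]
scene -1 187 X -0.0604 -0.0403 Y [-0.0252  0.0259] z [0.1216 0.1232]
top -1 268 X -0.0585 -0.04 Y [-0.0242  0.0242] z [0.1227 0.1246]
[0.62295176 0.04898056 0.08716853]
```

Board centred and level with the expected height, so I'll lower and release.

```bash
python3 -m creep '[{"rx":0,"ry":0,"rz":0,"tx":0,"ty":0,"tz":25,"fingers":40},{"rx":0,"ry":0,"rz":0,"tx":0,"ty":0,"tz":45,"fingers":40},{"rx":0,"ry":0,"rz":0,"tx":0,"ty":0,"tz":55,"fingers":40},{"rx":0,"ry":0,"rz":0,"tx":0,"ty":0,"tz":58,"fingers":40},{"rx":0,"ry":0,"rz":0,"tx":0,"ty":0,"tz":60,"fingers":40},{"rx":0,"ry":0,"rz":0,"tx":0,"ty":0,"tz":61,"fingers":40},{"rx":0,"ry":0,"rz":0,"tx":0,"ty":0,"tz":61,"fingers":40}]'
```

```text
time: 8.3
tool_pos: [0.6239, 0.0485, 0.0275]
orientation: [180.0, -0.0, 9.0]
ft_force: [-0.9, 0.2, -0.7]
opening: 0.533
gripper_force: 25.0
```

```bash
python3 -m creep '[{"rx":0,"ry":0,"rz":0,"tx":0,"ty":0,"tz":1,"fingers":40},{"rx":0,"ry":0,"rz":0,"tx":0,"ty":0,"tz":2,"fingers":40},{"rx":0,"ry":0,"rz":0,"tx":0,"ty":0,"tz":2.5,"fingers":40},{"rx":0,"ry":0,"rz":0,"tx":0,"ty":0,"tz":2.5,"fingers":40}]'
```

```text
time: 8.8
tool_pos: [0.6238, 0.0485, 0.0247]
orientation: [180.0, -0.0, 9.0]
ft_force: [-1.4, -0.1, 0.7]
opening: 0.532
gripper_force: 25.0
```

```bash
python3 -m creep '[{"rx":0,"ry":0,"rz":0,"tx":0,"ty":0,"tz":0,"fingers":75},{"rx":0,"ry":0,"rz":0,"tx":0,"ty":0,"tz":0,"fingers":75},{"rx":0,"ry":0,"rz":0,"tx":0,"ty":0,"tz":0,"fingers":75},{"rx":0,"ry":0,"rz":0,"tx":0,"ty":0,"tz":-15,"fingers":75},{"rx":0,"ry":0,"rz":0,"tx":0,"ty":0,"tz":-40,"fingers":75},{"rx":0,"ry":0,"rz":0,"tx":0,"ty":0,"tz":-75,"fingers":75},{"rx":0,"ry":0,"rz":0,"tx":-50,"ty":0,"tz":-85,"fingers":40},{"rx":0,"ry":0,"rz":0,"tx":-100,"ty":0,"tz":-85,"fingers":0},{"rx":0,"ry":0,"rz":0,"tx":-150,"ty":0,"tz":-85,"fingers":0},{"rx":0,"ry":0,"rz":0,"tx":-195,"ty":0,"tz":-85,"fingers":0}]'
python3 - <<'E'
from h import *
W=cloud(grab_frame("top"));a=np.radians(9);d=W[...,:2]-[.6238,.0487];X=d[...,0]*np.cos(a)+d[...,1]*np.sin(a);Y=-d[...,0]*np.sin(a)+d[...,1]*np.cos(a)
m=(W[...,2]>.052)&(W[...,2]<.068)&(abs(Y)<.06)&(abs(X)<.068);w=np.stack([X[m],Y[m],W[m][:,2]],-1)
print(len(w),cv2.minAreaRect((w[:,:2]*1000).astype(np.float32)),"z",np.median(w[:,2]),"z near/far",np.median(w[w[:,0]<-.03][:,2]),np.median(w[w[:,0]>.03][:,2]))
o=readout.observe();print(o["tool_pos"],o["orientation"],go(o["tool_pos"],9,[.4313,.0186,-.007],9))
E
```

```text
time: 10.05
tool_pos: [0.4298, 0.0177, 0.1107]
orientation: [180.0, -0.1, 9.0]
ft_force: [0.2, 0.4, 0.8]
opening: 0.423
gripper_force: 0.0
1666 ((0.24674224853515625, -0.2549324035644531), (120.23741912841797, 49.96226501464844), 0.025937097147107124) z 0.06085728360044021 z near/far 0.06086682122836312 0.06083002772455454
[0.42646547 0.0172679  0.11078516] [ 1.79973566e+02 -3.84140427e-02  9.04430550e+00] (array([  5. ,  -0.6, 117.8]), array([0., 0., 0.]))
```

The board lies centred and level at 60.9 mm. The jaw is at 70.7 mm, so about 39 mm of push is needed.

```bash
python3 -m creep '[{"rx":0,"ry":0,"rz":0,"tx":0,"ty":0,"tz":20,"fingers":0},{"rx":0,"ry":0,"rz":0,"tx":0,"ty":0,"tz":60,"fingers":0},{"rx":0,"ry":0,"rz":0,"tx":0,"ty":0,"tz":100,"fingers":0},{"rx":0,"ry":0,"rz":0,"tx":0,"ty":0,"tz":117,"fingers":0},{"rx":0,"ry":0,"rz":0,"tx":0,"ty":0,"tz":117,"fingers":0},{"rx":0,"ry":0,"rz":0,"tx":8,"ty":0,"tz":117,"fingers":0},{"rx":0,"ry":0,"rz":0,"tx":16,"ty":0,"tz":117,"fingers":0},{"rx":0,"ry":0,"rz":0,"tx":24,"ty":0,"tz":117,"fingers":0},{"rx":0,"ry":0,"rz":0,"tx":32,"ty":0,"tz":117,"fingers":0},{"rx":0,"ry":0,"rz":0,"tx":36,"ty":0,"tz":117,"fingers":0}]' 20
```

```text
time: 11.35
tool_pos: [0.467, 0.0236, -0.0071]
orientation: [180.0, 0.1, 9.0]
ft_force: [-6.0, -3.3, 5.1]
opening: 0.004
gripper_force: 3.2
```

```bash
cat > m.py <<'E'
from h import *
for n in("top","scene"):
    W=cloud(grab_frame(n));a=np.radians(9);d=W[...,:2]-[.6238,.0487];X=d[...,0]*np.cos(a)+d[...,1]*np.sin(a);Y=-d[...,0]*np.sin(a)+d[...,1]*np.cos(a);Z=W[...,2]
    k=(Z>.053)&(Z<.085)&(abs(Y)<.022)&(X<.055)&(X>-.02)
    j=(Z>.06)&(Z<.08)&(abs(X-.105)<.025)&(abs(Y)<.012)
    print(n,"board z",np.nanmean(Z[k]).round(4),"jaw",np.nanmean(Z[j]).round(4),k.sum(),j.sum())
    if n=="top":
        m=(Z>.055)&(Z<.08)&(abs(Y)<.06)&(abs(X)<.07);print(cv2.minAreaRect((np.stack([X[m],Y[m]],-1)*1000).astype(np.float32)))
o=readout.observe();print(o["tool_pos"],o["ft_force"])
E
python3 m.py
```

```text
top board z 0.064 jaw 0.0709 916 189
((0.381591796875, -0.27176666259765625), (120.34010314941406, 49.92445755004883), 0.11092910170555115)
scene board z 0.0637 jaw 0.0702 474 105
[ 0.46731236  0.02359468 -0.00714391] [ 0.0129644   0.40501723 -0.41525118]
```

There are 6.7 mm still to rise, so about 27 mm more push. I'll do 25 and measure again.

```bash
python3 -m creep '[{"rx":0,"ry":0,"rz":0,"tx":4,"ty":0,"tz":0,"fingers":0},{"rx":0,"ry":0,"rz":0,"tx":8,"ty":0,"tz":0,"fingers":0},{"rx":0,"ry":0,"rz":0,"tx":12,"ty":0,"tz":0,"fingers":0},{"rx":0,"ry":0,"rz":0,"tx":16,"ty":0,"tz":0,"fingers":0},{"rx":0,"ry":0,"rz":0,"tx":20,"ty":0,"tz":0,"fingers":0},{"rx":0,"ry":0,"rz":0,"tx":23,"ty":0,"tz":0,"fingers":0},{"rx":0,"ry":0,"rz":0,"tx":25,"ty":0,"tz":0,"fingers":0},{"rx":0,"ry":0,"rz":0,"tx":25,"ty":0,"tz":0,"fingers":0}]'; python3 m.py
```

```text
time: 12.45
tool_pos: [0.4916, 0.0275, -0.0072]
orientation: [180.0, 0.0, 9.0]
ft_force: [-2.9, -0.4, 2.8]
opening: 0.003
gripper_force: 1.4
top board z 0.0702 jaw 0.071 921 191
((7.785552978515625, -0.27590179443359375), (49.99066162109375, 105.60015106201172), 89.95267486572266)
scene board z 0.0696 jaw 0.0702 482 104
[ 0.49159439  0.02748087 -0.00724312] [-2.48458449 -0.93827303  1.99525295]
```

Another 0.7 mm of rise is needed. I'll push 3 mm more, back off and rise clear.

```bash
python3 -m creep '[{"rx":0,"ry":0,"rz":0,"tx":2,"ty":0,"tz":0,"fingers":0},{"rx":0,"ry":0,"rz":0,"tx":3,"ty":0,"tz":0,"fingers":0},{"rx":0,"ry":0,"rz":0,"tx":3,"ty":0,"tz":0,"fingers":0},{"rx":0,"ry":0,"rz":0,"tx":-10,"ty":0,"tz":0,"fingers":0},{"rx":0,"ry":0,"rz":0,"tx":-45,"ty":0,"tz":0,"fingers":0},{"rx":0,"ry":0,"rz":0,"tx":-60,"ty":0,"tz":-40,"fingers":0},{"rx":0,"ry":0,"rz":0,"tx":-80,"ty":0,"tz":-100,"fingers":0},{"rx":0,"ry":0,"rz":0,"tx":-80,"ty":0,"tz":-150,"fingers":0},{"rx":0,"ry":0,"rz":0,"tx":-80,"ty":0,"tz":-170,"fingers":0},{"rx":0,"ry":0,"rz":0,"tx":-80,"ty":0,"tz":-170,"fingers":0}]'; python3 m.py; python3 - <<'E'
from h import *
f=grab_frame("scene");cv2.imwrite("pics/end.png",f["color"])
E
```

```text
time: 13.8
tool_pos: [0.4126, 0.0149, 0.163]
orientation: [180.0, -0.1, 9.0]
ft_force: [-0.1, 0.2, -0.9]
opening: 0.004
gripper_force: 0.0
top board z 0.0708 jaw 0.071 926 195
((0.3984718322753906, -0.2378692626953125), (120.40081024169922, 49.90541076660156), 0.024014810100197792)
scene board z 0.0703 jaw 0.07 469 103
[0.41184401 0.01493021 0.16074568] [-0.37736359  0.4177333   0.55464627]
```

View pics/end.png

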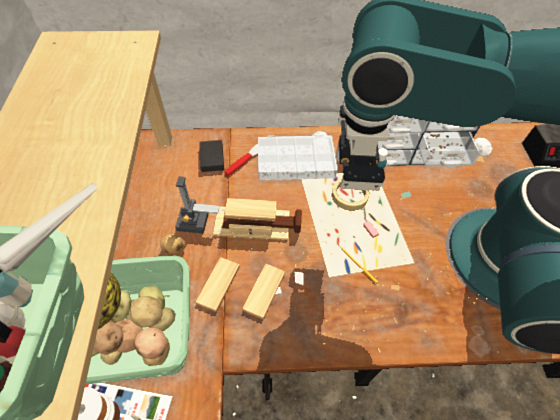

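The board sits squarely on the table at about (251,209), level with the jaw at (207,209). The gripper is clear, the other two boards lie flat on the bench, and the tape and gourd look undisturbed. Handing in.

```bash
python3 -c "
from station import r
print(r.sign_off())"
```

```text
the job is handed in; nothing more can be done
None
```

I handed the job in with one board centred and square on the lift table and its upper face within about 0.3 mm of the jaw's by camera; the other two boards are flat on the bench, and the tape, gourd and gauge look undisturbed.

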